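Take off a length with the pocket tape and lock it

ROBOT

A 6-joint arm with a two-finger parallel gripper is mounted at the origin on the work surface. World frame = base frame: x ahead of the robot, y to its left, z up, the work surface at z = 0. Lengths are in mm, angles in rad, forces in N, time in s.
With the tool pointing down it reaches from about 300 to 775 mm from the base axis. Payload 14.6 kg.
Tool frame: the origin (TCP) lies at the very end of the fingers, on their centre line; the grasp point (between the pads) lies 19 mm behind it; z points along the fingers, y is the line along which they close (so a half turn about z gives the same grasp; the last joint's range is limited). The gripper opens to 94 mm and grips with 3 to 60 N. Pads are 16 mm wide; open, the fingers measure 119 mm over their backs; the gripper's body (75 mm by 177 mm) begins 78 mm behind the grasp point.
Start: joints at [-0.067, 0.3, 1.521, -0, 1.321, -0.067], TCP at [549.99, -0.002, 205.446] pointing down, gripper open.
Joint ranges: [-3.03, 3.03], [-0.79, 2.21], [0.23, 2.52], [-1.04, 4.18], [0, 3.07], [-2.55, 2.55]. Speed limits (rad/s): [2.22, 2.22, 2.57, 3.14, 3.14, 3.14].

INTERFACE

Orientations are given as [roll, pitch, yaw] about the fixed x, y, z axes, in that order (R = Rz(yaw) Ry(pitch) Rx(roll)).
In Python, from cell import manip gives the robot as it stands.
- The arm moves only by the tool servo_tool, never from a script. Its argument "motion" is a list that holds one entry, the list of rows, each a list of 7 numbers: the shift along the world's x, y, z as a fraction of full scale, then the turn, a rotation vector about the world's x, y, z as a fraction of full scale, then the closure, from 0 (fully open) to 1 (shut). In form: [[[x, y, z, rx, ry, rz, gripper], ...]]. A call has 1 to 10 rows; each row is the pose to reach, as a shift and turn from the pose commanded when the call began, turning the shorter way round; what a row does not reach only later rows make up. Full scale, the value 1, is 0.5 m for a shift and pi rad for a turn. A row lasts 1/10 s, in which the tool goes at most 50 mm and 8.59 degrees, less where a joint would pass 70% of its speed; a pose out of reach is approached as far as the arm can. A call with a number of a shift or a turn outside -1 to 1 is refused whole. A call with a gripper value outside its range is refused whole. The fingers move at their own pace and stop on an object; "newtons" is the grip in N (left out, the last holds). Time passes only in rows, so rows that repeat a pose let the fingers close. It gives the time, the measured TCP pose, the force, the opening and the grip force at its end, in the units of the state.
- manip.read_state(): the state, without advancing time (a new reading comes with each control period).
- manip.camera(name): name is "scene" or "side" or "wrist"; returns a dict with "frame" (384x512x3 uint8, red, green, blue), "range_z" (384x512 float32, mm along the optical axis (not along the pixel's ray), 0 where there is no reading), "vfov" (degrees; the focal length in pixels is half the picture's height over the tangent of half this angle, whatever the lens; pixels are square), "cx", "cy" (the principal point, pixels), "cam_to_world" (4x4, takes a point from camera to world coordinates). Camera axes: x right, y down, z forward; pixel columns grow to the right and rows downward; lengths in mm; the calibration is good to about 2 mm. A picture is of the moment at which its call begins.
- manip.sign_off(): hands the job in; it is judged then, once.
The state is a dict: "clock": time; "joints": joint angles; "qd": joint speeds; "effort": joint torques, N m; "eef_pos": TCP position; "eef_rot": TCP orientation; "wrist_force": force on the tool from outside, world axes, zero at the start; "moment": the same for the moment, N m; "finger_gap": finger opening in mm; "finger_force": force on a finger pad.
Only numpy, scipy, OpenCV 4.12 (cv2) and the standard library are available. Lean on these libraries where they do the work, as an engineer would, in place of code of your own. Each camera call takes 0.05 s, during which the arm holds its last target. There are 200 camera calls.

TASK

With the pocket tape, take off the length from the bare sawn end of the aluminium bar (not the red-painted end) to the blue line: hook the tape's end over that end of the bar, back the case away against its spring, its sole held lightly down on the bar, until its mouth is just over the line, then squeeze the red lock fully in and let go. Leave the tape standing on the bar, locked, with its hook still snug against the end; go gently: do not press hard on the bar, shift it, or disturb the other things on the bench.

Things in the scene. Friction and masses are not known exactly. Their poses are not given: they have to be found in the camera images.
- tape: Yellow pocket tape measure, 76 long (x) x 36 wide (y) x 66 mm high, 0.44 kg. Origin: centre of its sole, z up. The blade runs out at the front along +x. At the start it stands on the ingot, blade run in, hook just past the ingot's +x edge. Hold it from above across its width (along y), pads 40 mm above the sole at x = 0, over the red lock (+y side) and the black finger pad (-y side).
- lock (a joint): Red side lock, 26 mm (x) x 24 mm (z), on the +y side. 0 = out (5.5 mm proud), blade free; 0.004 m = fully in, blade gripped. Pressed along the tape's -y; up to 12 N does not shift it, 20 to 35 N pushes it home in about a second. It stays in and cannot be pulled out again: hold the tape with 6 to 11 N until then.
- lock_face (a point): Centre of the outer face of the red lock. From here to the face of the flat black finger pad (30 x 30 mm) opposite, the tape measures 43 mm across with the lock out, 39 mm with it in.
- blade (a joint): How far the blade is drawn out, m: 0 = run in, 0.21 = all out. Its return spring pulls with 4.5 N when in, rising to 5.7 N at 0.2 m. From the mouth to the hook's inner face it is this value + 2 mm. If let go unlocked, the case runs back to its hook.
- hook (a point): Point on the inner face of the steel hook at the blade's end, on the tape's middle line and level with the sole. Its lip, 22 mm wide and 2.5 mm thick, hangs 6.5 mm below the sole; the blade runs 3 mm above the sole.
- mouth (a point): Bottom middle of the case's front face (x = +38 mm on the tape), where the blade comes out.
- bar: Aluminium flat bar, 360 long (x) x 70 wide (y) x 25 mm thick, 2 kg, lying loose on the bench: a push of some 9 N along it can shift it. Origin: centre of its underside; its +x end is the bare sawn end to measure from, the other end is painted red over 45 mm.
- bar_end (a point): Middle of the top edge of the bar's sawn end (bar x = +180 mm, z = 25 mm). Its axes are the bar's: +x points out of the bar.
- line (a point): Middle of the dark blue layout line, 2.5 mm wide, drawn square across the bar's top, 110 to 185 mm from the sawn end.
- ingot: Cast metal ingot, 70 (x) x 130 (y) x 34 mm high, 2.4 kg, on which the tape stands at the start. Origin: centre of its underside.
- ingot_b: Another cast ingot, 60 x 115 x 32 mm. Leave it alone.
- square: Try square with wooden stock, blade 150 mm. Leave it alone.
- scriber: Screwdriver lying on the bench. Leave it alone.
- hammer: Hammer lying on the bench. Leave it alone.
- jar: Glass jar with red lid, 68 mm across, 85 mm high. Leave it alone.
- tin: Open tin, 80 mm across, 95 mm high. Leave it alone.
- marker: Felt marker with blue cap, 125 mm. Leave it alone.

How it is judged (in metres and radians):
On the way, in this order (a step that is already met when the one before it is completed fails the run):
1. the hook is over the sawn end of the bar and the blade begins to be drawn out, lock still out (x of hook in the frame of bar_end between -0.003 and 0.003 m and z of hook in the frame of bar_end between -0.004 and 0.004 m and y of hook in the frame of bar_end between -0.024 and 0.024 m and value of joint blade between 0.004 and 0.09 m and value of joint lock below 0.0015 m), for 0.1 s.
2. the mouth is at the line, the sole held down on the bar (within 1.5 mm; sole and hook together bear on the bar with over 8 N), the hook still against the end and the lock still out (x of hook in the frame of bar_end between -0.003 and 0.003 m and z of hook in the frame of bar_end between -0.004 and 0.004 m and y of hook in the frame of bar_end between -0.024 and 0.024 m and x of mouth in the frame of line between -0.004 and 0.004 m and value of joint lock below 0.0015 m and z of tape in the frame of bar_end below 0.0015 m and contact force between tape and bar above 8 N), for 0.2 s.
3. the lock is squeezed in with the sole on the bar, the mouth at the line and the hook against the end (x of hook in the frame of bar_end between -0.003 and 0.003 m and z of hook in the frame of bar_end between -0.004 and 0.004 m and y of hook in the frame of bar_end between -0.024 and 0.024 m and x of mouth in the frame of line between -0.004 and 0.004 m and value of joint lock above 0.0034 m and z of tape in the frame of bar_end below 0.0015 m), for 0.2 s.
At the end, for the whole second after the job is handed in: The released tape stands still and upright on the bar, along it (within 8 degrees), lock fully in (over 3.4 mm); hook against the sawn end within 3 mm and over the bar's width, its lip down behind the edge; the mouth over the line within 4 mm; robot clear (x of hook in the frame of bar_end between -0.003 and 0.003 m and z of hook in the frame of bar_end between -0.004 and 0.004 m and y of hook in the frame of bar_end between -0.024 and 0.024 m and x of mouth in the frame of line between -0.004 and 0.004 m and value of joint lock above 0.0034 m and angle between tape's own z axis and vertical below 0.06 rad and angle between the x axis of tape and the x axis of bar, either way round below 0.15 rad and z of tape in the frame of bar_end between -0.003 and 0.003 m and linear speed of each of tape, bar below 0.01 m/s); the robot touches nothing.
It fails at once if the tape (sole and hook together) bears on the bar with over 20 N (contact force between tape and bar above 20 N).
It fails at once if the bar is shifted by over 6 mm (distance of any of bar, bar_end from where it was at the start of the episode above 0.006 m).
It fails at once if another thing on the bench is shifted by over 15 mm (distance of any of ingot, ingot_b, square, scriber, hammer, jar, tin, marker from where it was at the start of the episode above 0.015 m).
It also fails if it takes over 66 s, if anything falls off the work surface, if the arm or the gripper's body presses on something with over 40 N, if the wrist force passes 120 N, or if a joint passes its speed limit or range.

## Working session

There is one attempt and no reset: what is moved stays moved. The work goes in short steps, Python scripts to look and compute and a tool call to move; the robot and the scene stay as the last step left them, time stands still between calls to the robot, and variables do not carry over. Pictures are saved under pics/ and viewed, at most 13 in all, crops included, and the job is handed in when it is done.

Besides the shell and the picture viewer there is one more tool, called after ">>>" in YAML: its name, and indented under it one key for each argument. servo_tool: Moves the arm, as the interface text tells. Its arguments: {"type":"object","properties":{"motion":{"type":"array"},"newtons":{"type":"number"}},"required":["motion"]}

```bash
mkdir -p pics; cat > h.py <<'E'
import numpy as np, cv2
from cell import manip
def cam(n):
    c=manip.camera(n); c['f']=c['frame'].shape[0]/2/np.tan(np.radians(c['vfov'])/2); return c
def pts(c):
    z=c['range_z']; v,u=np.mgrid[:z.shape[0],:z.shape[1]]
    P=np.stack([(u-c['cx'])/c['f']*z,(v-c['cy'])/c['f']*z,z,np.ones_like(z)],-1)
    return (P@np.array(c['cam_to_world']).T)[...,:3]
def ray(c,u,v,h):
    T=np.array(c['cam_to_world']); d=T[:3,:3]@np.array([(u-c['cx'])/c['f'],(v-c['cy'])/c['f'],1]); o=T[:3,3]
    return o+d*(h-o[2])/d[2]
def save(c,n): cv2.imwrite('pics/'+n,c['frame'][...,::-1])
E
python3 - <<'E'
from h import *
a=[cam(n) for n in('scene','side','wrist')]
for n,c in zip(('scene','side','wrist'),a): print(n,np.round(c['cam_to_world'],2).tolist(),c['f'],c['cx'],c['cy']); np.save(n+'.npy',c,allow_pickle=True)
im=np.vstack([np.hstack([a[0]['frame'],a[1]['frame']]),np.hstack([a[2]['frame'],a[2]['frame']*0])])
cv2.imwrite('pics/a.png',a[0]['frame'][...,::-1]);cv2.imwrite('pics/b.png',np.vstack([cv2.resize(a[1]['frame'],(400,300)),cv2.resize(a[2]['frame'],(400,300))])[...,::-1])
print(manip.read_state())
E
```

```text
scene [[-0.82, 0.49, -0.29, 962.21], [0.57, 0.71, -0.42, 523.04], [-0.0, -0.51, -0.86, 1185.53], [0.0, 0.0, 0.0, 1.0]] 477.32965293425764 255.49087200316524 186.4866363904023
side [[0.88, -0.3, 0.36, 160.45], [-0.47, -0.54, 0.7, -785.29], [-0.01, -0.78, -0.62, 765.1], [0.0, 0.0, 0.0, 1.0]] 360.6042354236559 258.1429157939365 192.1161851349346
wrist [[1.0, 0.0, -0.0, 550.51], [0.0, -0.96, -0.28, 82.65], [-0.0, 0.28, -0.96, 384.39], [0.0, 0.0, 0.0, 1.0]] 328.1592784071786 260.4660354623346 185.37596261527003
{'clock': 0.15, 'joints': array([-6.65999555e-02,  3.00297936e-01,  1.52142030e+00, -3.18477727e-05,
        1.32072789e+00, -6.66053216e-02]), 'qd': array([ 1.62252965e-05, -2.29501852e-03, -1.89604543e-03, -1.18227468e-03,
       -1.15469733e-03, -4.35373346e-04]), 'effort': array([-2.50185103e-04, -5.31960297e+01, -3.52822959e+01,  7.07691838e-02,
        2.35654798e-02, -3.66386917e-05]), 'eef_pos': array([5.49799155e+02, 2.11753215e-03, 2.05049345e+02]), 'eef_rot': array([-3.14073902e+00, -2.60215070e-05,  1.57080958e+00]), 'wrist_force': array([ 0.29460621,  0.13561294, -1.09673605]), 'moment': array([ 0.02061327,  0.02337527, -0.00218057]), 'finger_force': 0.0, 'finger_gap': 94.21009082851637}
```

View pics/a.png

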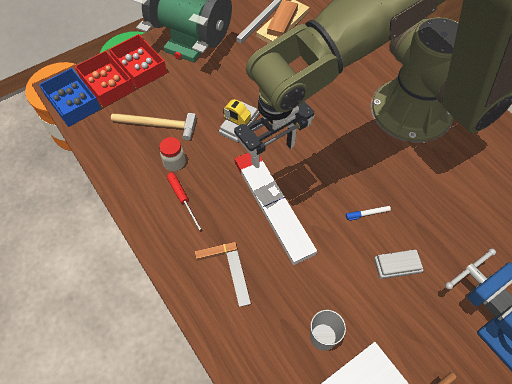

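View pics/b.png

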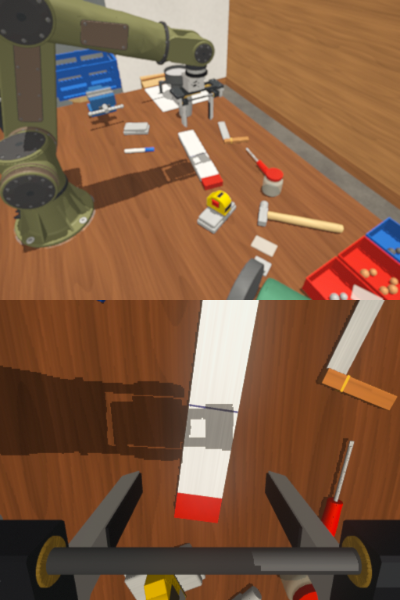

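```bash
python3 - <<'E'
from h import *
for n in('scene','side'):
    c=np.load(n+'.npy',allow_pickle=True).item(); P=pts(c); hsv=cv2.cvtColor(c['frame'],cv2.COLOR_RGB2HSV)
    H,S,V=[hsv[...,i] for i in range(3)]
    # bar top
    m=(P[...,2]>19)&(P[...,2]<31)&(abs(P[...,0]-570)<150)&(P[...,1]<330)&(P[...,1]>-150)&(c['range_z']>0)
    k,l,st,_=cv2.connectedComponentsWithStats(m.astype(np.uint8))
    for i in range(1,k):
        if st[i,4]>250:
            q=P[l==i]; r=cv2.minAreaRect(q[:,:2].astype(np.float32)); print(n,'slab',st[i],np.round(q.mean(0)),np.round(r[0],1),np.round(r[1],1),round(r[2],2),np.round(cv2.boxPoints(r)).tolist())
    y=(H>20)&(H<35)&(S>150)&(V>90)&(P[...,2]>40)
    q=P[y]; print(n,'tape',y.sum(),q.min(0),q.max(0))
    t=q[q[:,2]>np.percentile(q[:,2],60)]; r=cv2.minAreaRect(t[:,:2].astype(np.float32)); print(np.round(r[0],1),np.round(r[1],1),r[2])
    r0=((H<8)|(H>172))&(S>150)&(V>80)&(P[...,2]>10)&(P[...,2]<140)
    k,l,st,ce=cv2.connectedComponentsWithStats(r0.astype(np.uint8))
    for i in range(1,k):
        if st[i,4]>15: print(' red',st[i],np.round(P[l==i].mean(0)))
    b=c['frame']; x0={'scene':(200,80),'side':(245,225)}[n]
    cv2.imwrite(f'pics/c_{n}.png',cv2.resize(b[x0[1]:x0[1]+75,x0[0]:x0[0]+100,::-1],(800,600),interpolation=2))
c1=cv2.imread('pics/c_scene.png');c2=cv2.imread('pics/c_side.png')
cv2.imwrite('pics/c.png',cv2.resize(np.hstack([c1,c2]),(800,300)))
E
```

```text
scene slab [ 235  152   82  111 2803] [570.  49.  26.] [565.2  30.4] [363.1  72.5] 81.63 [[503.0, -144.0], [575.0, -154.0], [627.0, 205.0], [556.0, 215.0]]
scene tape 332 [ 460.94493536 -291.89755956   40.95262773] [ 521.38062527 -217.38564617  105.28316226]
[ 492.8 -263.3] [39.4 51.8] 20.44021987915039
 red [  75   34   92   71 2078] [ 684. -653.   36.]
 red [174  52   7   6  29] [ 496. -616.   21.]
 red [160 137  21  20 338] [ 720. -254.   85.]
 red [234 153  19  19 196] [ 557. -129.   25.]
 red [167 173  21  30 275] [ 760. -164.   23.]
side slab [ 229  167   56   72 1583] [560.   7.  24.] [564.8  28.1] [365.2  72.5] 81.39 [[502.0, -147.0], [573.0, -158.0], [628.0, 203.0], [556.0, 214.0]]
side tape 548 [ 458.32499497 -305.7826914    40.41353985] [601.5646398   14.2956751  336.90754877]
[ 529.5 -137.6] [329.6  53.7] 73.68247985839844
 red [328 205  35  27 431] [ 726. -230.   64.]
 red [258 223  28  19 332] [ 538. -134.   23.]
 red [272 256   8   9  47] [ 469. -274.   79.]
 red [ 388  302  124   82 2898] [ 700. -621.   38.]
```

View pics/c.png

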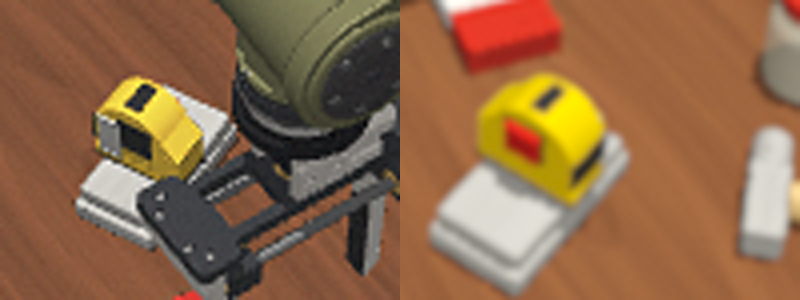

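>>> servo_tool:
  motion:
    - [[0.05, 0.13, 0.06, 0, 0, 0, 0], [0.05, 0.26, 0.06, 0, 0, -0.047, 0], [0.05, 0.26, 0.06, 0, 0, -0.047, 0], [0.05, 0.26, 0.06, 0, 0, -0.047, 0], [0.05, 0.26, 0.06, 0, 0, -0.047, 0], [0.05, 0.26, 0.06, 0, 0, -0.047, 0], [0.05, 0.26, 0.06, 0, 0, -0.047, 0]]

```text
clock: 0.85
eef_pos: [575.0, 128.8, 235.3]
eef_rot: [-3.141, 0.0, 1.422]
wrist_force: [0.4, 0.2, 0.7]
finger_gap: 93.9
finger_force: 0.0
```

```bash
python3 - <<'E'
from h import *
c=cam('wrist'); np.save('w2.npy',c,allow_pickle=True); save(c,'w2.png'); print(np.round(c['cam_to_world'],3).tolist())
s=manip.read_state(); print(s['eef_pos'],s['eef_rot'],s['wrist_force'])
E
```

```text
[[0.989, -0.141, -0.042, 587.878], [-0.147, -0.949, -0.28, 210.584], [-0.0, 0.283, -0.959, 414.727], [0.0, 0.0, 0.0, 1.0]]
[575.0149743  128.91748563 235.42227612] [-3.14149650e+00  1.10377561e-04  1.42181269e+00] [ 0.65798537 -0.07615178 -0.02038012]
```

View pics/w2.png

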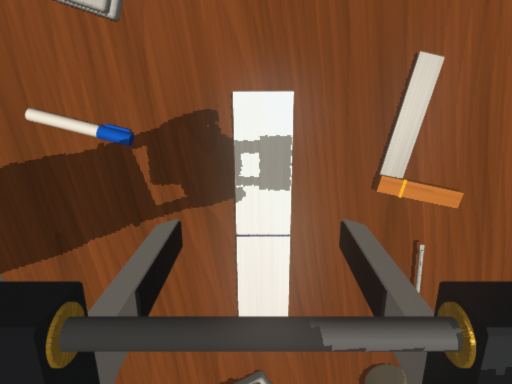

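```bash
python3 - <<'E'
from h import *
c=np.load('w2.npy',allow_pickle=True).item(); g=c['frame'].astype(float)
sat=g.max(2)-g.min(2)   # bar white/grey low saturation
E=[];L=[]
for u in range(240,288,4):
    s=sat[80:110,u]; i=np.argmax(s<40)
    t=(s[i-1]-45)/(s[i-1]-s[i]+1e-9) if i else 0
    E.append(ray(c,u,80+i-1+np.clip(t,0,1),25))
    w=g[228:243,u].sum(1); w=np.clip(np.median(w)-w-30,0,None); L.append(ray(c,u,228+(w*np.arange(15)).sum()/w.sum(),25))
E=np.array(E);L=np.array(L)
sl=[]
for v in [100,110,120,200,215,225,245,270,300]:
    s=sat[v,200:330]<40; 
    s=g[v,200:330,2]>np.array(75); j=np.where(sat[v,200:330]<40)[0]; 
    l,r=ray(c,200+j[0]-.5,v,25),ray(c,200+j[-1]+.5,v,25); sl.append((l,r)); print(v,np.round(l[:2],1),np.round(r[:2],1))
for n,Q in(('end',E),('line',L)): print(n,np.round(Q.mean(0),2),np.round(Q.std(0),2),'slope',np.degrees(np.polyfit(Q[:,0],Q[:,1],1)[0]))
P=pts(c); print(P[200:225,250:280,2].mean())
E
```

```text
100 [552.9 203.1] [623.4 192.7]
110 [522.3 196.3] [622.1 181.5]
120 [519.  185.3] [620.7 170.2]
200 [517.2  85.6] [605.3  72.5]
215 [532.4  63. ] [602.8  52.5]
225 [531.3  49.3] [599.9  39.1]
245 [525.2  21.6] [596.4  11. ]
270 [520.3 -15. ] [590.6 -25.4]
300 [513.8 -61.3] [584.8 -71.8]
end [589.19 208.69  25.  ] [15.59  2.23  0.  ] slope -8.182740697464093
line [562.89  30.29  25.  ] [17.7   2.61  0.  ] slope -8.449184791545813
25.711187080006628
```

>>> servo_tool:
  motion:
    - [[-0.08, -0.1, 0.04, 0, 0, 0.03, 0], [-0.16, -0.2, 0.04, 0, 0, 0.06, 0], [-0.18, -0.3, 0.04, 0, 0, 0.1, 0], [-0.18, -0.4, 0.04, 0, 0, 0.158, 0], [-0.18, -0.5, 0.04, 0, 0, 0.158, 0], [-0.18, -0.6, 0.04, 0, 0, 0.158, 0], [-0.18, -0.76, 0.04, 0, 0, 0.158, 0], [-0.18, -0.76, 0.04, 0, 0, 0.158, 0], [-0.18, -0.76, 0.04, 0, 0, 0.158, 0], [-0.18, -0.76, 0.04, 0, 0, 0.158, 0]]

```text
clock: 1.9
eef_pos: [484.3, -252.0, 255.0]
eef_rot: [-3.141, -0.0, 1.916]
wrist_force: [0.4, 1.4, 1.4]
finger_gap: 93.8
finger_force: 0.0
```

```bash
python3 - <<'E'
from h import *
c=cam('wrist'); np.save('w3.npy',c,allow_pickle=True); save(c,'w3.png'); print(np.round(c['cam_to_world'],3).tolist())
s=manip.read_state(); print(s['eef_pos'],s['eef_rot'],s['wrist_force'])
E
```

```text
[[0.941, 0.326, 0.095, 456.934], [0.34, -0.902, -0.265, -174.254], [-0.0, 0.282, -0.959, 434.485], [0.0, 0.0, 0.0, 1.0]]
[ 484.55692954 -250.4133085   255.19586126] [-3.14138121e+00 -6.03422700e-04  1.91758508e+00] [0.01421496 0.01460083 0.40677093]
```

View pics/w3.png

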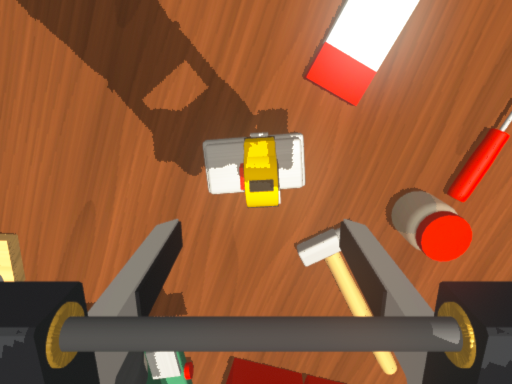

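```bash
python3 - <<'E'
from h import *
c=np.load('w3.npy',allow_pickle=True).item(); P=pts(c); hsv=cv2.cvtColor(c['frame'],cv2.COLOR_RGB2HSV); H,S,V=cv2.split(hsv)
print('hook mid',ray(c,260,134,37))
win=np.zeros(H.shape,bool); win[125:215,195:315]=1
y=(H>18)&(H<36)&(S>140)&(V>70)&win
p=[]
for v in range(140,206,4):
    j=np.where(y[v])[0]; z=np.median(P[v,j,2]); 
    a,b=ray(c,j[0]-.5,v,z),ray(c,j[-1]+.5,v,z); p.append((a+b)/2); print(v,j[0],j[-1],round(z,1),np.round((a+b)[:2]/2,1),round(np.hypot(*(b-a)[:2]),1))
p=np.array(p); k=np.polyfit(p[:,1],p[:,0],1); print('yaw',90-np.degrees(np.arctan(k[0])),k)
m=win&(P[...,2]>28)&(P[...,2]<40)&(S<60); q=P[m]; r=cv2.minAreaRect(q[:,:2].astype(np.float32)); print('ingot',r,np.median(q[:,2]))
r=((H<8)|(H>172))&(S>150)&win; print('red',P[r].mean(0),np.argwhere(r).mean(0))
q=P[win&(P[...,2]>60)]; print('body',cv2.minAreaRect(q[:,:2].astype(np.float32)), q[:,2].max())
E
```

```text
hook mid [ 473.9746764  -223.59979008   37.        ]
140 245 274 62.5 [ 474.6 -227. ] 34.1
144 244 274 73.0 [ 475.1 -229.9] 34.3
148 244 275 76.2 [ 477.  -233.4] 35.2
152 244 275 79.7 [ 478.3 -236.9] 35.0
156 244 275 83.1 [ 479.6 -240.5] 34.8
160 244 276 87.9 [ 481.3 -243.5] 35.5
164 244 276 91.7 [ 482.5 -246.9] 35.3
168 244 277 94.7 [ 484.2 -250.1] 36.1
172 244 277 96.8 [ 485.5 -253.7] 36.0
176 244 277 98.2 [ 486.9 -257.5] 36.0
180 245 277 99.5 [ 488.8 -261.1] 34.9
184 245 277 100.0 [ 490.2 -265.1] 35.0
188 245 278 100.1 [ 492.2 -269.1] 36.2
192 245 277 99.2 [ 493.3 -273.7] 35.3
196 245 277 97.3 [ 495.1 -278.6] 35.7
200 246 278 94.5 [ 498.  -283.4] 36.1
204 247 278 88.9 [ 500.8 -289.5] 35.7
yaw 112.67447623220147 [ -0.41778574 379.41434984]
ingot ((478.70501708984375, -260.21405029296875), (120.17034149169922, 73.24407196044922), 24.472688674926758) 34.07863071499918
red [ 468.37536891 -268.36337101   85.05050945] [176.38095238 241.3452381 ]
body ((475.5620422363281, -238.45028686523438), (43.700218200683594, 132.0502166748047), 25.162097930908203) 434.4852562001941
```

>>> servo_tool:
  motion:
    - [[0.005, -0.023, -0.1, 0, 0, 0.0157, 0], [0.005, -0.023, -0.2, 0, 0, 0.0157, 0], [0.005, -0.023, -0.3, 0, 0, 0.0157, 0], [0.005, -0.023, -0.36, 0, 0, 0.0157, 0], [0.005, -0.023, -0.4, 0, 0, 0.0157, 0], [0.005, -0.023, -0.4, 0, 0, 0.0157, 0], [0.005, -0.023, -0.4, 0, 0, 0.0157, 0], [0.005, -0.023, -0.4, 0, 0, 0.0157, 0]]
  newtons: 9

```text
clock: 2.75
eef_pos: [488.3, -261.4, 57.2]
eef_rot: [3.14, 0.002, 1.97]
wrist_force: [0.1, -0.0, 0.0]
finger_gap: 93.4
finger_force: 0.0
```

```bash
python3 - <<'E'
from h import *
c=cam('side'); b=c['frame'][180:300,205:365,::-1]; d=cam('scene'); e=d['frame'][60:180,180:340,::-1]
cv2.imwrite('pics/d.png',cv2.resize(np.hstack([b,e]),(800,300),interpolation=2))
s=manip.read_state(); print(s['eef_pos'],s['eef_rot'],s['wrist_force'])
E
```

```text
[ 488.11150161 -261.58746231   56.88741756] [3.14028756e+00 1.84772526e-03 1.96915794e+00] [-0.45639175  1.20158446 -1.08638537]
```

View pics/d.png

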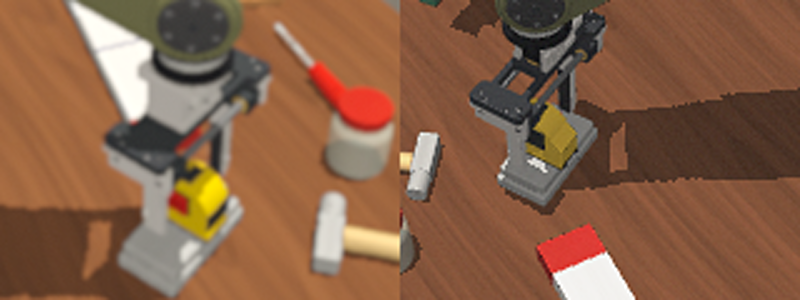

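>>> servo_tool:
  motion:
    - [[-0.001, -0.001, -0.001, 0, 0, 0, 0.2], [-0.001, -0.001, -0.001, 0, 0, 0, 0.3], [-0.001, -0.001, -0.001, 0, 0, 0, 0.4], [-0.001, -0.001, -0.001, 0, 0, 0, 0.5], [-0.001, -0.001, -0.001, 0, 0, 0, 0.6], [-0.001, -0.001, -0.001, 0, 0, 0, 0.6], [-0.001, -0.001, -0.001, 0, 0, 0, 0.6], [-0.001, -0.001, -0.001, 0, 0, 0, 0.6], [-0.001, -0.001, -0.001, 0, 0, 0, 0.6], [-0.001, -0.001, -0.001, 0, 0, 0, 0.6]]
  newtons: 9

```text
clock: 3.85
eef_pos: [486.9, -262.0, 54.9]
eef_rot: [-3.141, -0.0, 1.969]
wrist_force: [-1.8, -1.8, 0.2]
finger_gap: 43.0
finger_force: 9.0
```

>>> servo_tool:
  motion:
    - [[0, 0, 0.005, 0, 0, 0, 0.6], [0, 0, 0.01, 0, 0, 0, 0.6], [0, 0, 0.02, 0, 0, 0, 0.6], [0, 0, 0.04, 0, 0, 0, 0.6], [0, 0, 0.06, 0, 0, 0, 0.6], [0, 0, 0.09, 0, 0, 0, 0.6], [0, 0, 0.12, 0, 0, 0, 0.6], [0, 0, 0.14, 0, 0, 0, 0.6], [0, 0, 0.14, 0, 0, 0, 0.6], [0, 0, 0.14, 0, 0, 0, 0.6]]
  newtons: 10

```text
clock: 4.85
eef_pos: [486.9, -261.9, 124.8]
eef_rot: [-3.141, -0.0, 1.969]
wrist_force: [0.3, -0.7, -4.3]
finger_gap: 43.3
finger_force: 10.0
```

>>> servo_tool:
  motion:
    - [[0.004, 0.02, 0, 0, 0, 0, 0.6], [0.013, 0.06, 0, 0, 0, -0.01, 0.6], [0.029, 0.13, 0, 0, 0, -0.03, 0.6], [0.046, 0.21, 0, 0, 0, -0.055, 0.6], [0.066, 0.3, 0, 0, 0, -0.08, 0.6], [0.086, 0.39, 0, 0, 0, -0.105, 0.6], [0.105, 0.48, 0, 0, 0, -0.13, 0.6], [0.125, 0.57, 0, 0, 0, -0.15, 0.6], [0.143, 0.65, 0, 0, 0, -0.165, 0.6], [0.158, 0.72, 0, 0, 0, -0.1733, 0.6]]

```text
clock: 5.85
eef_pos: [565.5, 100.8, 124.2]
eef_rot: [-3.14, 0.0, 1.424]
wrist_force: [0.3, -0.6, -4.6]
finger_gap: 43.2
finger_force: 10.0
```

>>> servo_tool:
  motion:
    - [[0.013, 0.06, 0, 0, 0, 0, 0.6], [0.024, 0.11, 0, 0, 0, 0, 0.6], [0.031, 0.14, 0, 0, 0, 0, 0.6], [0.033, 0.15, 0, 0, 0, 0, 0.6], [0.033, 0.15, 0, 0, 0, 0, 0.6], [0.033, 0.15, 0, 0, 0, 0, 0.6], [0.033, 0.15, 0, 0, 0, 0, 0.6]]

```text
clock: 6.55
eef_pos: [582.5, 172.0, 125.0]
eef_rot: [-3.142, 0.0, 1.423]
wrist_force: [0.5, -0.0, -3.7]
finger_gap: 42.7
finger_force: 10.0
```

```bash
python3 - <<'E'
from h import *
c=cam('wrist'); np.save('w4.npy',c,allow_pickle=True); d=cam('scene'); np.save('s4.npy',d,allow_pickle=True)
cv2.imwrite('pics/e.png',np.hstack([cv2.resize(c['frame'][30:230,160:360],(400,400),interpolation=2),cv2.resize(d['frame'][150:290,220:360],(400,400),interpolation=2)])[...,::-1])
s=manip.read_state(); print(s['eef_pos'],s['eef_rot'],s['wrist_force'])
E
```

```text
[582.53719004 172.23996648 125.06061938] [3.14150928e+00 7.15311747e-06 1.42341654e+00] [ 1.32024959e-03  3.69363332e-01 -3.85818084e+00]
```

View pics/e.png

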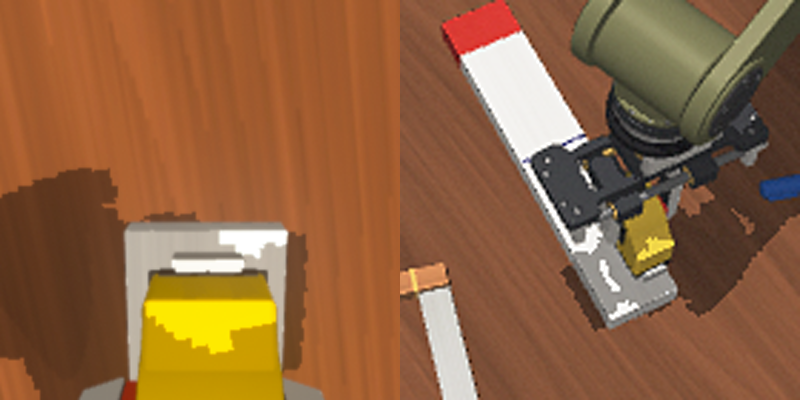

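```bash
python3 - <<'E'
from h import *
c=np.load('w4.npy',allow_pickle=True).item(); d=np.array([np.cos(1.4234),np.sin(1.4234)]); n=np.array([-d[1],d[0]])
g=c['frame'].astype(int)
print(g[138:172,264].tolist()); print(np.round(pts(c)[138:172,264,2]).tolist())
t=np.array([582.5,172.2]); e=np.array([589.6,208.6])
for v in (156,156.5,157): 
  for z in(104,107,109): q=ray(c,264,v,z)[:2]-t; print(v,z,round(q@d,1),round(q@n,1))
for v in (141,145,146): q=ray(c,263,v,25)[:2]-e; print(v,round(q@d,1),round(q@n,1))
E
```

```text
[[166, 99, 58], [166, 99, 59], [163, 106, 71], [152, 127, 108], [148, 137, 123], [149, 140, 127], [153, 145, 131], [170, 161, 147], [192, 183, 168], [194, 184, 170], [194, 184, 169], [194, 184, 170], [194, 184, 170], [195, 184, 170], [195, 185, 170], [195, 184, 169], [194, 184, 168], [185, 175, 160], [142, 133, 121], [126, 116, 104], [128, 118, 105], [165, 157, 143], [241, 237, 225], [252, 251, 244], [253, 251, 246], [252, 250, 244], [248, 245, 237], [187, 177, 163], [105, 92, 78], [106, 88, 59], [143, 115, 37], [159, 126, 22], [162, 126, 20], [163, 127, 18]]
[-0.0, 0.0, 0.0, 4.0, 8.0, 14.0, 19.0, 25.0, 25.0, 25.0, 26.0, 25.0, 25.0, 25.0, 26.0, 24.0, 25.0, 25.0, 99.0, 102.0, 105.0, 108.0, 110.0, 111.0, 111.0, 111.0, 110.0, 111.0, 112.0, 113.0, 113.0, 115.0, 118.0, 121.0]
156 104 42.5 -2.8
156 107 43.1 -2.8
156 109 43.5 -2.7
156.5 104 42.2 -2.8
156.5 107 42.8 -2.8
156.5 109 43.2 -2.7
157 104 41.9 -2.8
157 107 42.5 -2.8
157 109 42.9 -2.7
141 2.7 -1.1
145 -0.8 -1.1
146 -1.6 -1.1
```

>>> servo_tool:
  motion:
    - [[0.0004, 0.003, -0.03, 0, 0, 0, 0.6], [0.0004, 0.003, -0.06, 0, 0, 0, 0.6], [0.0004, 0.003, -0.09, 0, 0, 0, 0.6], [0.0004, 0.003, -0.115, 0, 0, 0, 0.6], [0.0004, 0.003, -0.13, 0, 0, 0, 0.6], [0.0004, 0.003, -0.14, 0, 0, 0, 0.6], [0.0004, 0.003, -0.145, 0, 0, 0, 0.6], [0.0004, 0.003, -0.148, 0, 0, 0, 0.6], [0.0004, 0.003, -0.148, 0, 0, 0, 0.6], [0.0004, 0.003, -0.148, 0, 0, 0, 0.6]]

```text
clock: 7.65
eef_pos: [582.9, 174.5, 51.3]
eef_rot: [3.141, -0.0, 1.424]
wrist_force: [-0.4, -0.4, -4.9]
finger_gap: 42.7
finger_force: 10.0
```

```bash
python3 - <<'E'
from h import *
c=cam('wrist'); np.save('w5.npy',c,allow_pickle=True)
s=manip.read_state(); print(s['eef_pos'],s['eef_rot'],s['wrist_force'])
g=c['frame'].astype(int); print(g[125:175,264,2].tolist()); print(np.round(pts(c)[125:175,264,2]).tolist())
E
```

```text
[582.89309002 174.56426524  51.3560474 ] [ 3.14092167e+00 -2.89742007e-04  1.42438812e+00] [-0.24821216  0.10995293 -4.88509979]
[50, 50, 50, 50, 49, 50, 50, 50, 50, 50, 50, 51, 51, 51, 51, 51, 53, 53, 53, 54, 54, 54, 54, 54, 52, 41, 40, 40, 42, 42, 54, 85, 101, 105, 144, 228, 247, 248, 247, 240, 165, 76, 55, 27, 2, 0, 0, 0, 0, 0]
[2.0, -0.0, -0.0, -1.0, -0.0, 1.0, 0.0, 1.0, 1.0, -0.0, 0.0, 1.0, 0.0, -1.0, 1.0, -1.0, -0.0, 0.0, 1.0, 1.0, -1.0, 0.0, 2.0, -0.0, -0.0, -0.0, 1.0, 0.0, 2.0, 1.0, 0.0, 25.0, 29.0, 31.0, 36.0, 36.0, 37.0, 37.0, 37.0, 36.0, 36.0, 37.0, 38.0, 40.0, 42.0, 46.0, 47.0, 50.0, 52.0, 54.0]
```

>>> servo_tool:
  motion:
    - [[0, 0, -0.003, 0, 0, 0, 0.6], [0, 0, -0.005, 0, 0, 0, 0.6], [0, 0, -0.007, 0, 0, 0, 0.6], [0, 0, -0.008, 0, 0, 0, 0.6], [0, 0, -0.008, 0, 0, 0, 0.6], [0, 0, -0.008, 0, 0, 0, 0.6], [0, 0, -0.008, 0, 0, 0, 0.6]]

```text
clock: 8.4
eef_pos: [582.7, 174.5, 47.0]
eef_rot: [3.141, -0.0, 1.424]
wrist_force: [0.3, 0.2, -4.4]
finger_gap: 42.9
finger_force: 10.0
```

>>> servo_tool:
  motion:
    - [[0, 0, -0.001, 0, 0, 0, 0.6], [0, 0, -0.001, 0, 0, 0, 0.6], [0, 0, -0.001, 0, 0, 0, 0.6]]

```text
clock: 8.7
eef_pos: [582.7, 174.5, 46.4]
eef_rot: [-3.142, 0.0, 1.424]
wrist_force: [0.1, 0.3, -4.0]
finger_gap: 42.6
finger_force: 10.0
```

>>> servo_tool:
  motion:
    - [[-0.0006, -0.004, 0, 0, 0, 0, 0.6], [-0.0012, -0.008, 0, 0, 0, 0, 0.6], [-0.0018, -0.012, 0, 0, 0, 0, 0.6], [-0.0024, -0.016, 0, 0, 0, 0, 0.6], [-0.003, -0.02, 0, 0, 0, 0, 0.6], [-0.0036, -0.024, 0, 0, 0, 0, 0.6], [-0.0042, -0.028, 0, 0, 0, 0, 0.6], [-0.0047, -0.032, 0, 0, 0, 0, 0.6], [-0.0047, -0.032, 0, 0, 0, 0, 0.6]]

```text
clock: 9.6
eef_pos: [580.3, 158.7, 46.5]
eef_rot: [3.142, -0.001, 1.424]
wrist_force: [1.0, 3.7, -6.0]
finger_gap: 42.6
finger_force: 10.0
```

```bash
python3 - <<'E'
from h import *
c=cam('wrist'); np.save('w6.npy',c,allow_pickle=True); d=cam('scene')
cv2.imwrite('pics/f.png',np.hstack([cv2.resize(c['frame'][50:250,160:360],(400,400),interpolation=2),cv2.resize(d['frame'][170:280,240:350],(400,400),interpolation=2)])[...,::-1])
s=manip.read_state(); print(s['eef_pos'],s['eef_rot'],s['wrist_force'])
E
```

```text
[580.3421015  158.71304671  46.43308256] [ 3.14154512e+00 -4.18178741e-04  1.42435154e+00] [ 0.6502482   4.74513732 -5.96702984]
```

View pics/f.png

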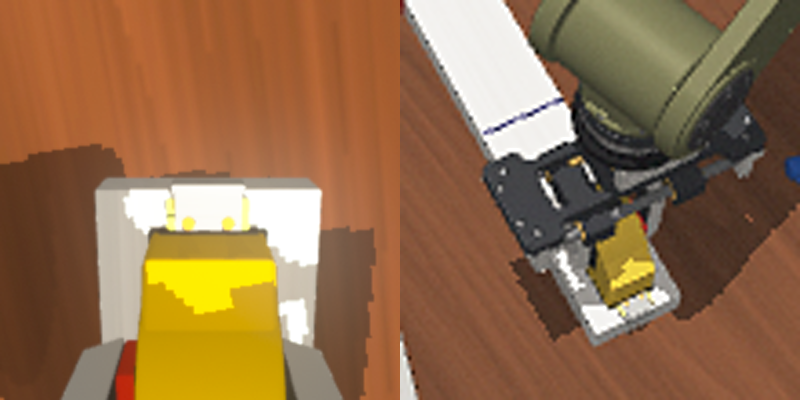

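>>> servo_tool:
  motion:
    - [[-0.003, -0.02, 0, 0, 0, 0, 0.6], [-0.0074, -0.05, 0, 0, 0, 0, 0.6], [-0.0119, -0.08, 0, 0, 0, 0, 0.6], [-0.0163, -0.11, 0, 0, 0, 0, 0.6], [-0.0207, -0.14, 0, 0, 0, 0, 0.6], [-0.0252, -0.17, 0, 0, 0, 0, 0.6], [-0.0296, -0.2, 0, 0, 0, 0, 0.6], [-0.0341, -0.23, 0, 0, 0, 0, 0.6], [-0.0385, -0.26, 0, 0, 0, 0, 0.6], [-0.041, -0.277, 0, 0, 0, 0, 0.6]]
  newtons: 11

```text
clock: 10.7
eef_pos: [559.6, 19.4, 46.4]
eef_rot: [-3.141, -0.0, 1.424]
wrist_force: [0.7, 6.8, -6.2]
finger_gap: 42.9
finger_force: 11.0
```

>>> servo_tool:
  motion:
    - [[0, 0, 0, 0, 0, 0, 0.6], [0, 0, 0, 0, 0, 0, 0.6]]

```text
clock: 10.9
eef_pos: [559.9, 20.4, 46.5]
eef_rot: [-3.142, -0.0, 1.424]
wrist_force: [1.4, 4.8, -6.7]
finger_gap: 43.0
finger_force: 11.0
```

```bash
python3 - <<'E'
from h import *
c=cam('wrist'); np.save('w7.npy',c,allow_pickle=True)
cv2.imwrite('pics/g.png',cv2.resize(c['frame'][0:240,140:380],(600,600),interpolation=2)[...,::-1])
s=manip.read_state(); print(s['eef_pos'],s['eef_rot'],s['wrist_force'])
E
```

```text
[559.89719495  20.56058414  46.45487988] [-3.14157037e+00 -2.32447067e-04  1.42451343e+00] [ 1.65194936  4.93022988 -5.49911608]
```

View pics/g.png

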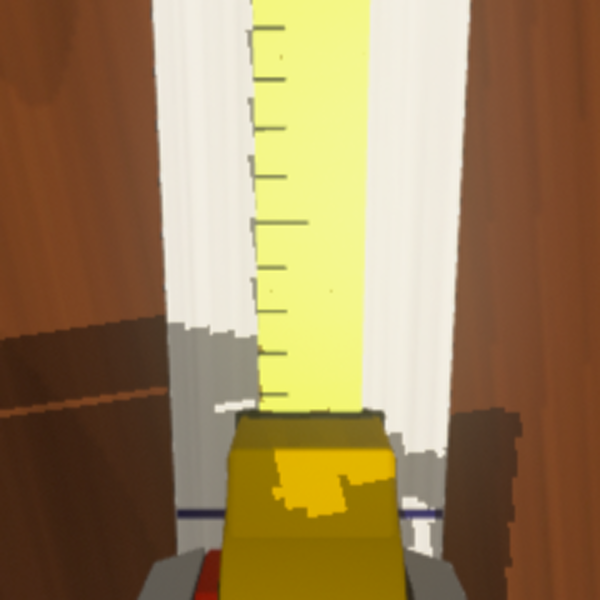

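```bash
python3 - <<'E'
from h import *
c=np.load('w7.npy',allow_pickle=True).item(); g=c['frame'].astype(int); P=pts(c)
d=np.array([np.cos(1.4244),np.sin(1.4244)]); t=np.array([559.9,20.55])
u0=int(140+258/2.5)
for u in (237,239,291): print(u,[(v,int(g[v,u].sum()),int(round(P[v,u,2]))) for v in range(158,172)])
for u in (216,222,304,310):
    w=g[196:216,u].sum(1).astype(float); w=np.clip(np.median(w)-w-20,0,None); v=196+(w*np.arange(20)).sum()/w.sum(); q=ray(c,u,v,25); print('line',u,round(v,2),np.round(q,1),round((q[:2]-t)@d,2))
for v in (163.5,164,164.5):
  for z in (26,28,32): print(v,z,round((ray(c,264,v,z)[:2]-t)@d,2))
E
```

```text
237 [(158, 414, 25), (159, 480, 26), (160, 655, 25), (161, 679, 25), (162, 651, 25), (163, 450, 25), (164, 233, 28), (165, 175, 29), (166, 200, 30), (167, 228, 32), (168, 231, 35), (169, 229, 38), (170, 229, 41), (171, 231, 44)]
239 [(158, 416, 24), (159, 489, 26), (160, 668, 25), (161, 680, 26), (162, 648, 24), (163, 412, 25), (164, 219, 27), (165, 163, 32), (166, 176, 33), (167, 211, 33), (168, 235, 37), (169, 237, 39), (170, 234, 42), (171, 234, 44)]
291 [(158, 698, 24), (159, 698, 25), (160, 697, 26), (161, 697, 26), (162, 694, 26), (163, 657, 25), (164, 353, 29), (165, 227, 31), (166, 234, 30), (167, 266, 31), (168, 270, 35), (169, 271, 36), (170, 270, 40), (171, 267, 42)]
line 216 205.04 [533.4  34.6  25. ] 10.02
line 222 205.04 [537.2  34.   25. ] 10.02
line 304 205.16 [589.9  26.2  25. ] 10.0
line 310 202.36 [594.   27.6  25. ] 11.93
163.5 26 37.87
163.5 28 38.31
163.5 32 39.2
164 26 37.55
164 28 38.0
164 32 38.9
164.5 26 37.23
164.5 28 37.68
164.5 32 38.59
```

>>> servo_tool:
  motion:
    - [[-0.0018, -0.012, 0, 0, 0, 0, 0.6], [-0.0036, -0.024, 0, 0, 0, 0, 0.6], [-0.0053, -0.036, 0, 0, 0, 0, 0.6], [-0.0068, -0.046, 0, 0, 0, 0, 0.6], [-0.0077, -0.052, 0, 0, 0, 0, 0.6], [-0.0081, -0.0548, 0, 0, 0, 0, 0.6], [-0.0081, -0.0548, 0, 0, 0, 0, 0.6], [-0.0081, -0.0548, 0, 0, 0, 0, 0.6], [-0.0081, -0.0548, 0, 0, 0, 0, 0.6]]

```text
clock: 11.85
eef_pos: [555.9, -6.6, 46.5]
eef_rot: [-3.142, -0.0, 1.425]
wrist_force: [0.9, 5.4, -5.3]
finger_gap: 42.9
finger_force: 11.0
```

```bash
python3 - <<'E'
from h import *
c=cam('wrist'); np.save('w8.npy',c,allow_pickle=True)
cv2.imwrite('pics/i.png',cv2.resize(c['frame'][0:240,140:380],(600,600),interpolation=2)[...,::-1])
g=c['frame'].astype(int); s=manip.read_state(); print(s['eef_pos'],s['eef_rot'],s['wrist_force'])
d=np.array([np.cos(1.4244),np.sin(1.4244)]); t=s['eef_pos'][:2]
for u in (218,222,226,302,306):
    w=g[156:174,u].sum(1).astype(float); w=np.clip(np.median(w)-w-60,0,None); v=156+(w*np.arange(18)).sum()/max(w.sum(),1); q=ray(c,u,v,25); print('line',u,round(v,2),round((q[:2]-t)@d,2))
for u in (237,239,291): print(u,g[158:172,u].sum(1).tolist())
E
```

```text
[555.90706688  -6.58212255  46.47485823] [ 3.14158530e+00 -2.41596934e-04  1.42492945e+00] [ 1.33927151  5.14421549 -4.95085301]
line 218 163.38 37.87
line 222 163.87 37.56
line 226 163.96 37.5
line 302 163.87 37.65
line 306 163.85 37.67
237 [416, 421, 492, 640, 443, 264, 182, 186, 201, 229, 236, 234, 233, 234]
239 [418, 421, 492, 639, 445, 264, 178, 167, 191, 219, 237, 239, 235, 237]
291 [699, 701, 698, 672, 472, 310, 231, 221, 238, 272, 276, 274, 273, 272]
```

View pics/i.png

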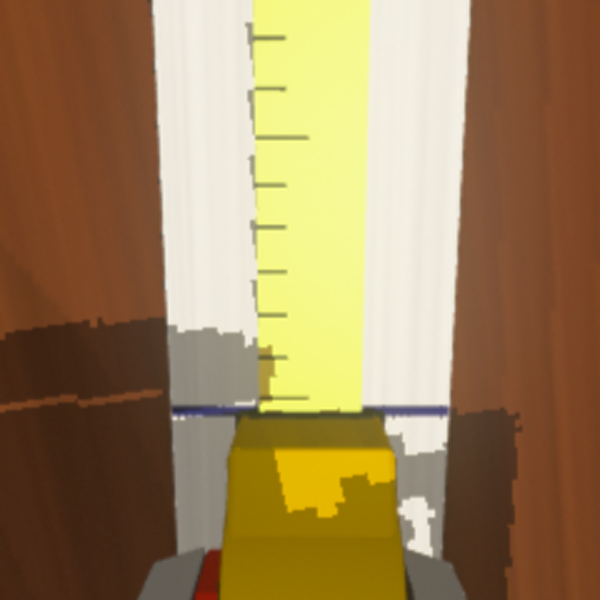

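>>> servo_tool:
  motion:
    - [[0, 0, -0.001, 0, 0, 0, 0.6], [0, 0, -0.001, 0, 0, 0, 0.6], [0, 0, -0.001, 0, 0, 0, 0.6], [0, 0, -0.001, 0, 0, 0, 0.6]]

```text
clock: 12.3
eef_pos: [556.0, -6.6, 46.3]
eef_rot: [3.141, -0.0, 1.425]
wrist_force: [-0.9, 4.7, -2.8]
finger_gap: 42.8
finger_force: 11.0
```

>>> servo_tool:
  motion:
    - [[0, 0, -0.001, 0, 0, 0, 0.6], [0, 0, -0.001, 0, 0, 0, 0.6], [0, 0, -0.001, 0, 0, 0, 0.6], [0, 0, -0.001, 0, 0, 0, 0.6]]

```text
clock: 12.7
eef_pos: [556.1, -6.6, 46.2]
eef_rot: [3.141, -0.0, 1.425]
wrist_force: [-1.8, 5.6, 3.1]
finger_gap: 42.8
finger_force: 11.0
```

>>> servo_tool:
  motion:
    - [[0, 0, -0.0004, 0, 0, 0, 0.6], [0, 0, -0.0004, 0, 0, 0, 0.6], [0, 0, -0.0004, 0, 0, 0, 0.6], [0, 0, -0.0004, 0, 0, 0, 0.6], [0, 0, -0.0004, 0, 0, 0, 0.6]]

```text
clock: 13.2
eef_pos: [556.2, -6.6, 46.2]
eef_rot: [3.141, -0.0, 1.425]
wrist_force: [-2.8, 5.4, 4.4]
finger_gap: 42.8
finger_force: 11.0
```

```bash
python3 - <<'E'
from h import *
for i in range(4): cam('side'); print(np.round(manip.read_state()['wrist_force'],1))
E
```

```text
[-2.3  5.1  4.8]
[-2.4  6.2  5.8]
[-3.1  5.2  4.2]
[-2.5  5.2  4.6]
```

>>> servo_tool:
  motion:
    - [[0, 0, -0.0003, 0, 0, 0, 0.6], [0, 0, -0.0003, 0, 0, 0, 0.6], [0, 0, -0.0003, 0, 0, 0, 0.6], [0, 0, -0.0003, 0, 0, 0, 0.6], [0, 0, -0.0003, 0, 0, 0, 0.6]]

```text
clock: 13.9
eef_pos: [556.2, -6.6, 46.2]
eef_rot: [3.141, -0.0, 1.425]
wrist_force: [-2.7, 4.9, 6.0]
finger_gap: 42.5
finger_force: 11.0
```

>>> servo_tool:
  motion:
    - [[0, 0, 0, 0, 0, 0, 0.65], [0, 0, 0, 0, 0, 0, 0.65], [0, 0, 0, 0, 0, 0, 0.65], [0, 0, 0, 0, 0, 0, 0.65], [0, 0, 0, 0, 0, 0, 0.65]]
  newtons: 26

```text
clock: 14.4
eef_pos: [556.7, -6.7, 46.2]
eef_rot: [3.139, -0.001, 1.424]
wrist_force: [0.4, 6.0, 4.5]
finger_gap: 39.0
finger_force: 26.0
```

>>> servo_tool:
  motion:
    - [[0, 0, 0, 0, 0, 0, 0.65], [0, 0, 0, 0, 0, 0, 0.65], [0, 0, 0, 0, 0, 0, 0.65], [0, 0, 0, 0, 0, 0, 0.65], [0, 0, 0, 0, 0, 0, 0.65], [0, 0, 0, 0, 0, 0, 0.65], [0, 0, 0, 0, 0, 0, 0.65]]
  newtons: 30

```text
clock: 15.1
eef_pos: [556.7, -6.7, 46.2]
eef_rot: [3.139, -0.001, 1.424]
wrist_force: [0.7, 4.9, 3.6]
finger_gap: 38.8
finger_force: 30.0
```

>>> servo_tool:
  motion:
    - [[0, 0, 0.0006, 0, 0, 0, 0.65], [0, 0, 0.001, 0, 0, 0, 0.65], [0, 0, 0.001, 0, 0, 0, 0.65]]

```text
clock: 15.4
eef_pos: [556.7, -6.7, 46.3]
eef_rot: [3.139, -0.001, 1.424]
wrist_force: [3.7, 5.5, -1.9]
finger_gap: 38.5
finger_force: 30.0
```

>>> servo_tool:
  motion:
    - [[0.0001, 0.0008, 0, 0, 0, 0, 0.65], [0.0001, 0.0008, 0, 0, 0, 0, 0.57], [0.0001, 0.0008, 0, 0, 0, 0, 0.5], [0.0001, 0.0008, 0, 0, 0, 0, 0.4], [0.0001, 0.0008, 0, 0, 0, 0, 0.2], [0.0001, 0.0008, 0, 0, 0, 0, 0], [0.0001, 0.0008, 0, 0, 0, 0, 0], [0.0001, 0.0008, 0, 0, 0, 0, 0]]

```text
clock: 16.2
eef_pos: [555.8, -7.0, 45.6]
eef_rot: [-3.141, 0.0, 1.424]
wrist_force: [-0.0, -0.0, 0.2]
finger_gap: 83.4
finger_force: 0.0
```

>>> servo_tool:
  motion:
    - [[0, 0, 0.02, 0, 0, 0, 0], [0, 0, 0.06, 0, 0, 0, 0], [0, 0, 0.12, 0, 0, 0, 0], [0, 0, 0.2, 0, 0, 0, 0], [0, 0, 0.28, 0, 0, 0, 0], [0, 0, 0.36, 0, 0, 0, 0], [0, 0, 0.4, 0, 0, 0, 0], [0, 0, 0.4, 0, 0, 0, 0], [0, 0, 0.4, 0, 0, 0, 0]]

```text
clock: 17.1
eef_pos: [555.6, -7.0, 245.5]
eef_rot: [3.141, 0.0, 1.424]
wrist_force: [-0.4, 0.6, -0.2]
finger_gap: 94.1
finger_force: 0.0
```

```bash
python3 - <<'E'
from h import *
c=cam('wrist'); d=cam('scene')
cv2.imwrite('pics/j.png',np.hstack([cv2.resize(c['frame'][0:240,140:380],(400,400),interpolation=2),cv2.resize(d['frame'][140:280,220:360],(400,400),interpolation=2)])[...,::-1])
E
```

```text
(no output)
```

View pics/j.png

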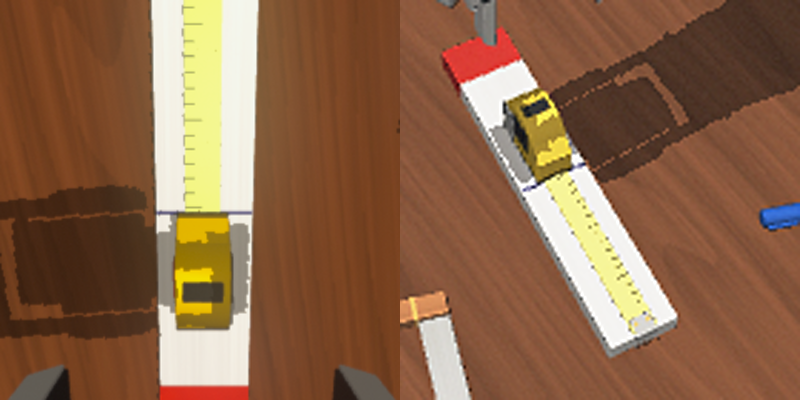

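The tape stands on the bar with its mouth at the blue line (crop row 212), its hook at the sawn end (640,320), and the robot clear of it. I'm handing the job in.

```bash
python3 -c "
from cell import manip
print(manip.sign_off())"
```

```text
the job is handed in; nothing more can be done
None
```

The job is handed in (no verdict came back): the tape stands locked and released on the bar, hook at the sawn end and mouth at the blue line, about 180 mm by camera, with the robot clear.

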